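# Load a screen bracket and close the slide on it

### The job

Lay the zinc channel bracket from the white foam pad onto the two raised black rests of the assembly fixture, open side up and lengthwise along the rail, and let go of it. Then slide the blue carriage with the orange knob along its rail until the bracket is held snugly, with no gap, between the carriage's jaw and the green end stop. Leave the other things where they are.

Things in the scene. Friction and masses are not known exactly. Their poses are not given: they have to be found in the camera images.
- fixture: Assembly fixture, bolted down: aluminium base 110 x 360 x 12 mm with a steel rail along it. Origin: centre of the underside, on the table; y runs along the rail from the carriage end (-y) to the green end stop (+y), z up. Stop: 70 mm wide, 78 mm high, face at y = +140 mm. Two black rests, 10 mm thick along y, at y = +5 and +115 mm, with flat tops 50 mm high.
- seat (a point): Point on the fixture 50 mm up, midway between the rests (y = +60 mm): the bracket's origin is here when it lies on the rests with its end against the green stop. Axes as the fixture's. It may be laid up to 18 mm short of this (towards -y); the carriage pushes it the rest. Rest tops are 48 mm wide in x, between ears with flared tips, 66 mm above the table, that stop the bracket slipping sideways.
- bracket: Zinc U-channel bracket, 40 mm wide (x), 160 mm long (y), 28 mm high, 3 mm sheet, with punched holes; lies open side up on the foam pad. Origin: centre of the underside of its floor; y along its length, z up (towards the open side). Either end may go first. 0.25 kg. It can be gripped across its 40 mm width from above.
- carriage (a joint): Slide of the blue carriage, m: 0 fully open, growing towards the green stop. The face of its jaw (70 mm wide, top 76 mm above the table) is at fixture y = -120 mm + this value. With the bracket held between jaw and stop it reads 0.100; with nothing between, it runs on to 0.115. Starts at 0 to 0.045; a few newtons of friction; stays where it is left.
- pad: White foam pad, 250 x 250 x 15 mm, fixed on the table; the bracket, the angle plate and the tape lie on it. Origin: centre of the underside.
- angle_plate: Bystander: grey painted L plate 50 x 90 mm, 33 mm high, on the pad. Origin: centre of the underside; upright flange along y at its +x edge.
- tape: Bystander: blue tape roll lying flat on the pad, 76 mm diameter, 20 mm high. Origin: centre of the underside.
- pliers: Bystander: pliers with blue handles, about 150 mm long, 12 mm high, on the table beyond the pad and fixture. Origin at mid-length.
- driver: Bystander: orange and black electric screwdriver lying down, 270 mm long, 46 mm high. Origin at mid-body, underneath.
- cleaner: Bystander: upright bottle 60 mm diameter, 170 mm tall. Origin: centre of the underside.
- knob (a point): Centre of the carriage's orange upright cylindrical knob, 27 mm diameter, 44 mm tall; this point is 105 mm above the table and 32 mm behind the jaw's face (fixture y = -152 mm + the slide's value). It moves with the carriage; axes as the fixture's.
Mind the look-alikes: they are no part of the job. There is more than one size of the bracket; the one meant has the size given above.

How it is judged:
By the outcome, as a careful person would: the job done as asked, in the order asked, and still so for the second after the job is handed in, with the robot touching nothing.
It also fails if it takes over 51 s, if anything falls off the work surface, if the arm or the gripper's body presses on something with over 40 N, if the wrist force passes 120 N, or if a joint passes its speed limit or range.

### The arm

A 6-joint arm with a two-finger parallel gripper is mounted at the origin on the work surface. World frame = base frame: x ahead of the robot, y to its left, z up, the work surface at z = 0. Lengths are in m, angles in rad, forces in N, time in s.
With the tool pointing down it reaches from about 0.325 to 1 m from the base axis. Payload 5.1 kg.
Tool frame: the origin (TCP) lies on the centre line of the jaws, within the pads' length; the fingertips stand 11 mm ahead of it and the grasp point (between the pads) lies 8 mm behind it (env.tips_ahead is the distance from the TCP to the fingertips, in m); z points along the fingers, y is the line along which they close (so a half turn about z gives the same grasp; the last joint's range is limited). The gripper opens to 85 mm and grips with 20 to 120 N. Pads are 22 mm wide; open, the fingers measure 114 mm over their backs; the gripper's body (76 mm by 85 mm) begins 54 mm behind the grasp point. The pads swing forward as they close: fully open they stand 13 mm farther back than shut.
Start: joints at [1.092, 0.124, 1.65, -0, 1.367, -0.083], TCP at [0.251, 0.6, 0.242] pointing down, gripper open.
Joint ranges: [-2.61, 2.61], [-1.02, 2.33], [0.03, 2.71], [-1.35, 4.49], [0.32, 2.68], [-2.91, 2.91]. Speed limits (rad/s): [2.57, 2.57, 3.14, 3.14, 3.14, 3.14].

### API

Orientations are given as a 3x3 rotation matrix whose columns are the frame's x, y, z axes.
In Python, from station import env gives the robot as it stands. The module is installed in compiled form; this text tells all that it offers.
- The arm moves only by the shell command python3 -m handwheel 'ROWS' [FORCE]. ROWS is JSON, a list of rows, each an object with "rot": the turn, a rotation vector about the tool's x, y, z scaled (see below), a list of three; "dp": the shift along the tool's x, y, z scaled (see below), a list of three; "jaw": the opening, from 0 (shut) to 1 (fully open). In form: [{"rot": [ax, ay, az], "dp": [tx, ty, tz], "jaw": jaw}, ...]. A call has exactly 5 rows; each row is the pose to reach, as a shift and turn from the pose commanded when the call began, along the tool's axes at that moment; what a row does not reach only later rows make up. The controller multiplies each number of a shift by 0.3 m and each number of a turn by 90 degrees. A row lasts 1/10 s, in which the tool goes at most 50 mm and 8.59 degrees, less where a joint would pass 70% of its speed; a pose out of reach is approached as far as the arm can. A call with a number of a shift or a turn outside -1 to 1 is refused whole. A call with a gripper value outside its range is refused whole. The fingers move at their own pace and stop on an object; FORCE is the grip in N (left out, the last holds). Time passes only in rows, so rows that repeat a pose let the fingers close, or fill a call up. It gives the time, the measured TCP pose, the force, the opening and the grip force at its end, in the units of the state.
- env.state(): the state, without advancing time (a new reading comes with each control period).
- env.capture(name): name is "side" or "top" or "wrist"; returns the picture (480x640x3 uint8, red, green, blue); there is no depth.
- env.get_calibration(name): a dict with "fx", "fy", "cx", "cy" (pixels), "pose" (4x4, takes a point from camera to world coordinates). Camera axes: x right, y down, z forward; pixel columns grow to the right and rows downward; lengths in m; the calibration is good to about 2 mm. A picture is of the moment at which its call begins: read the wrist's pose just before it. get_calibration takes no time and is no camera call; for the wrist camera it gives the pose at the moment of the call.
- env.close_job(): hands the job in; it is judged then, once.
Trained networks look in the newest picture that a camera, given by its name, has taken for a name from the list of things; names that differ only in an ending like _2 or _b are one class to them, and where a whole thing is asked for, a point or a joint stands for the part that bears it (a point fixed in the world has none). Each returns a list of dicts, best first, with "p" (0 to 1); they miss things now and then, are a little off and sometimes report something else, mostly with a low value. They report only what shows in the picture. A call takes as long as a camera call. They do not tell look-alikes from the thing itself.
- env.spot_in(camera, query): "centre" ([x, y, z] in m, in world coordinates, good to about 4 mm: the middle of the surface that is visible of it).
- env.masks_of(camera, query): "pixels" (480x640 bool, what is visible of it).
- env.place_of(camera, query): "centre" ([x, y, z] in m, in world coordinates, good to about 4 mm: a listed point, or the origin of a listed thing).
The state is a dict: "clock": time; "q": joint angles; "qd": joint speeds; "joint_torque": joint torques, N m; "tcp_pos": TCP position; "orientation": TCP orientation; "wrist_force": force on the tool from outside, world axes, zero at the start; "wrist_torque": the same for the moment, N m; "opening": opening from 0.0 (shut) to 1.0 (fully open); "grasp_force": force on a finger pad.
Only numpy, scipy, OpenCV 4.12 (cv2) and the standard library are available. Lean on these libraries where they do the work, as an engineer would, in place of code of your own. Each camera call takes 0.05 s, during which the arm holds its last target. There are 200 camera calls.

## Working session

There is one attempt and no reset: what is moved stays moved. The work goes in short steps, Python scripts to look and compute and a shell command to move; the robot and the scene stay as the last step left them, time stands still between calls to the robot, and variables do not carry over. Pictures are saved under pics/ and viewed, at most 10 in all, crops included, and the job is handed in when it is done.

```bash
mkdir -p pics
python3 - <<'E'
from station import env
import cv2,numpy as np
for c in("top","side"):
    im=env.capture(c); cv2.imwrite(f"pics/{c}0.png",im[:,:,::-1])
    K=env.get_calibration(c); print(c,K["fx"],K["cx"],K["cy"],np.round(K["pose"],3).tolist())
    for q in("bracket","fixture","seat","knob","pad","tape","angle_plate","carriage"):
        try: print(q,[(round(d["p"],2),np.round(d["centre"],3).tolist()) for d in env.place_of(c,q)][:4])
        except Exception as e: print(q,e)
print(env.state()["clock"],env.state()["tcp_pos"],env.state()["orientation"],env.tips_ahead)
E
```

```text
top 515.5989027671259 314.6975806940581 236.95150125971625 [[-0.014, -0.989, 0.147, 0.336], [-1.0, 0.012, -0.013, -0.024], [0.011, -0.147, -0.989, 1.135], [0.0, 0.0, 0.0, 1.0]]
bracket [(0.97, [0.249, -0.298, -0.002]), (0.89, [0.496, 0.186, 0.018]), (0.85, [0.181, 0.319, 0.002])]
fixture [(0.81, [0.515, -0.176, 0.001]), (0.2, [0.703, 0.026, 0.002])]
seat [(0.81, [0.524, -0.113, 0.05])]
knob [(0.75, [0.487, -0.309, 0.103])]
pad [(0.8, [0.501, 0.193, 0.0])]
tape [(0.74, [0.41, 0.109, 0.012])]
angle_plate [(0.6, [0.594, 0.251, 0.016])]
carriage it knows: angle_plate, bracket, cleaner, driver, fixture, knob, pad, pliers, seat, tape
side 615.1917618385928 318.5540564746379 243.9689581819007 [[0.706, -0.34, 0.622, -0.42], [-0.708, -0.357, 0.609, -0.911], [0.015, -0.87, -0.493, 0.814], [0.0, 0.0, 0.0, 1.0]]
bracket [(0.89, [0.246, -0.299, -0.0]), (0.63, [0.493, 0.186, 0.011]), (0.47, [0.529, -0.116, 0.049]), (0.34, [0.503, 0.195, -0.002])]
fixture [(0.56, [0.513, -0.173, 0.001])]
seat [(0.93, [0.528, -0.114, 0.048])]
knob [(0.63, [0.486, -0.31, 0.106])]
pad [(0.95, [0.501, 0.194, 0.001])]
tape [(0.74, [0.411, 0.115, 0.018])]
angle_plate [(0.85, [0.588, 0.253, 0.015])]
carriage it knows: angle_plate, bracket, cleaner, driver, fixture, knob, pad, pliers, seat, tape
0.8 [0.25061899 0.59973863 0.24234194] [[-9.22687274e-01  3.85549210e-01  1.65753590e-05]
 [ 3.85549211e-01  9.22687274e-01  3.36496095e-05]
 [-2.32029246e-06  3.74386830e-05 -9.99999999e-01]] 0.011
```

View pics/top0.png

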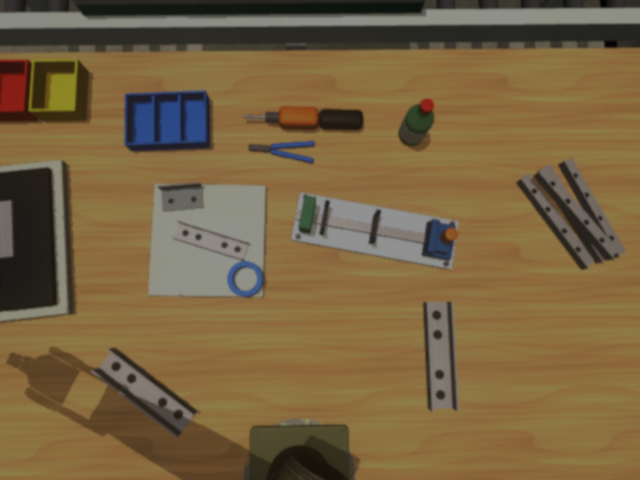

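View pics/side0.png

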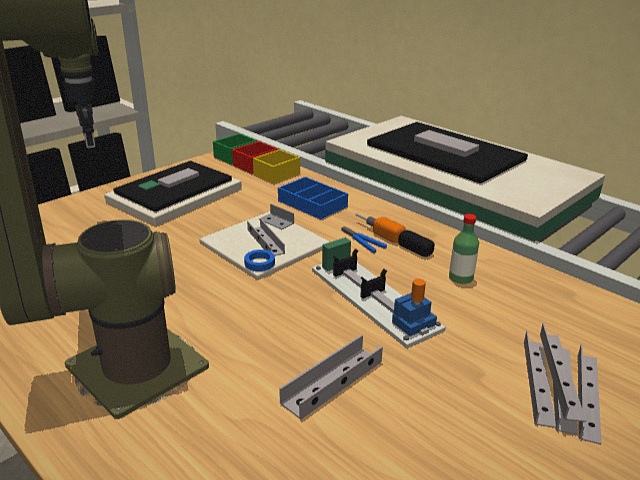

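The bracket could be taken for any of these in the top picture:
- (212,240), on the pad between the angle plate (182,198) and the tape (245,279)
- (440,355), wide channel on the bare table
- (148,390), wide channel on the bare table
- (570,215), stack of three

I choose the one on the pad at (212,240). The fixture's green stop is at (307,213), the rests at (325,217) and (375,226), and the knob at (452,234).

```bash
cat > h.py <<'E'
from station import env
import numpy as np
from scipy.spatial.transform import Rotation as R
def go(p, ydeg):
    "shift/turn numbers to TCP p, tool down, tool-y heading ydeg (deg, world)"
    s=env.state(); O=np.array(s["orientation"]); a=np.radians(ydeg)
    y=np.array([np.cos(a),np.sin(a),0]); z=np.array([0,0,-1.]); T=np.c_[np.cross(y,z),y,z]
    d=O.T@(np.array(p)-s["tcp_pos"]); r=R.from_matrix(O.T@T).as_rotvec()
    print("dp",np.round(d/.3,4),"rot",np.round(r/(np.pi/2),4),"mm",round(1000*np.linalg.norm(d)),"deg",round(np.degrees(np.linalg.norm(r)),1))
def ray(c,uv,K=None):
    K=K or env.get_calibration(c);P=np.array(K["pose"])
    d=P[:3,:3]@np.array([(uv[0]-K["cx"])/K["fx"],(uv[1]-K["cy"])/K["fy"],1]);return P[:3,3],d
def onz(c,uv,z,K=None):
    o,d=ray(c,uv,K);return o+d*(z-o[2])/d[2]
E
python3 - <<'E'
from h import *
go([.495,.186,.25],-15.7)
K=env.get_calibration("wrist");s=env.state();O=np.array(s["orientation"])
print(K["fx"],"cam in tool",np.round(O.T@(K["pose"][:3,3]-s["tcp_pos"]),3),np.round(O.T@K["pose"][:3,:3],2).tolist())
E
```

```text
dp [-1.2833 -0.9584 -0.0256] rot [ 0.     -0.      0.9225] mm 481 deg 83.0
420.89892605684764 cam in tool [ 0.069 -0.001 -0.132] [[-0.0, -0.96, -0.27], [1.0, -0.0, 0.0], [-0.0, -0.27, 0.96]]
```

```bash
python3 -m handwheel '[{"rot":[0,0,0.09],"dp":[-0.13,-0.1,0],"jaw":1},{"rot":[0,0,0.18],"dp":[-0.26,-0.2,0],"jaw":1},{"rot":[0,0,0.27],"dp":[-0.39,-0.3,0],"jaw":1},{"rot":[0,0,0.36],"dp":[-0.52,-0.39,0],"jaw":1},{"rot":[0,0,0.45],"dp":[-0.64,-0.48,-0.01],"jaw":1}]' 60; python3 -c "
from h import *
go([.495,.186,.25],-15.7)"
```

```text
clock: 1.3
tcp_pos: [0.3728, 0.391, 0.2451]
orientation: [[-0.446, 0.895, -0.0], [0.895, 0.446, -0.0], [-0.0, -0.0, -1.0]]
wrist_force: [0.9, 0.5, 0.1]
opening: 1.001
grasp_force: 0.0
dp [-0.7932  0.0597 -0.0163] rot [-1.000e-04  2.000e-04  4.688e-01] mm 239 deg 42.2
```

```bash
python3 -m handwheel '[{"rot":[0,0,0.095],"dp":[-0.16,0.012,0],"jaw":0.75},{"rot":[0,0,0.19],"dp":[-0.32,0.024,0],"jaw":0.75},{"rot":[0,0,0.285],"dp":[-0.48,0.036,0],"jaw":0.75},{"rot":[0,0,0.38],"dp":[-0.64,0.048,-0.01],"jaw":0.75},{"rot":[0,0,0.47],"dp":[-0.79,0.06,-0.016],"jaw":0.75}]' 60
python3 - <<'E'
from h import *
import cv2
K=env.get_calibration("wrist");im=env.capture("wrist");cv2.imwrite("pics/w1.png",im[:,:,::-1])
for d in env.place_of("wrist","bracket")[:3]: print(d["p"],np.round(d["centre"],4))
m=env.masks_of("wrist","bracket")
for d in m[:2]:
    c,_=cv2.findContours(d["pixels"].astype(np.uint8),0,2);c=max(c,key=cv2.contourArea);b=cv2.boxPoints(cv2.minAreaRect(c));print(d["p"],np.round(b).tolist())
    for z in(.015,.043): print(z,[np.round(onz("wrist",u,z,K)[:2],4).tolist() for u in b])
E
```

```text
clock: 1.8
tcp_pos: [0.4961, 0.1875, 0.2506]
orientation: [[0.273, 0.962, 0.001], [0.962, -0.273, 0.0], [0.001, 0.001, -1.0]]
wrist_force: [0.5, 0.7, -1.3]
opening: 0.749
grasp_force: 0.0
0.92 [0.4943 0.1879 0.0133]
0.8 [[289.0, 297.0], [297.0, 108.0], [348.0, 110.0], [341.0, 299.0]]
0.015 [[0.4443, 0.1087], [0.5, 0.2694], [0.5407, 0.2561], [0.4903, 0.0934]]
0.043 [[0.4496, 0.1197], [0.5011, 0.2682], [0.5387, 0.2559], [0.4921, 0.1056]]
```

View pics/w1.png

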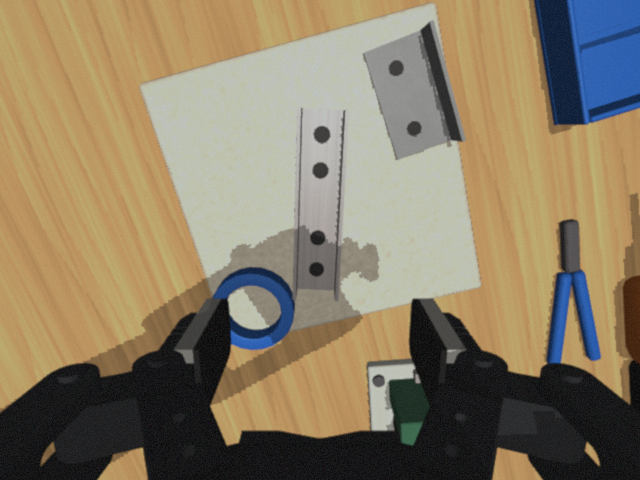

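The wrist picture shows the channel at (318,200), with top corners near (301,108), (345,110), (338,298) and (295,297). That works out at about 157 x 40 mm, so it is the right size. The tape is at (258,308) and the angle plate at (412,90), both clear of the fingers. Next I take a lower second view for height and yaw.

```bash
python3 -m handwheel '[{"rot":[0,0,0.014],"dp":[0,0,0.08],"jaw":0.75},{"rot":[0,0,0.028],"dp":[0,0,0.16],"jaw":0.75},{"rot":[0,0,0.028],"dp":[0,0,0.25],"jaw":0.75},{"rot":[0,0,0.028],"dp":[0,0,0.25],"jaw":0.75},{"rot":[0,0,0.028],"dp":[0,0,0.25],"jaw":0.75}]'
python3 - <<'E'
from h import *
import cv2
K=env.get_calibration("wrist");im=env.capture("wrist");cv2.imwrite("pics/w2.png",im[:,:,::-1])
np.save("K2.npy",K,allow_pickle=True)
for d in env.place_of("wrist","bracket")[:3]: print(d["p"],np.round(d["centre"],4))
m=env.masks_of("wrist","bracket")
for d in m[:1]:
    c,_=cv2.findContours(d["pixels"].astype(np.uint8),0,2);c=max(c,key=cv2.contourArea);b=cv2.boxPoints(cv2.minAreaRect(c));print(d["p"],np.round(b).tolist())
x=cv2.resize(im[60:400,170:470],None,fx=1.76,fy=1.76);cv2.imwrite("pics/w2c.png",x[:,:,::-1])
E
```

```text
clock: 2.45
tcp_pos: [0.4946, 0.1904, 0.1751]
orientation: [[0.307, 0.952, -0.001], [0.952, -0.307, -0.0], [-0.0, -0.001, -1.0]]
wrist_force: [0.8, 0.3, 0.4]
opening: 0.749
grasp_force: 0.0
0.86 [0.4935 0.1915 0.0184]
0.88 [[289.0, 108.0], [356.0, 108.0], [356.0, 347.0], [289.0, 347.0]]
```

View pics/w2c.png

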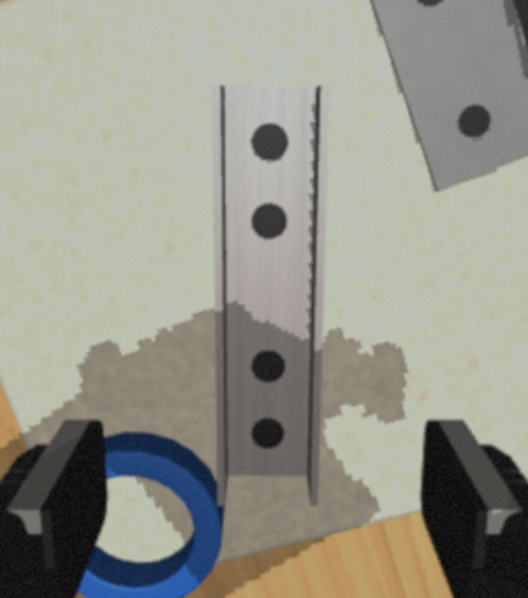

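The crop shows the bracket's wall tops at (216,86), (326,86), (218,505) and (316,503), almost parallel to the image column. The tape at (130,520) lies clear of the bracket's edge, and the fingers straddle the bracket. Now I triangulate the corners from the two views.

Run:
```python
from h import *
K2=np.load("K2.npy",allow_pickle=True).item();s=env.state()
T=lambda O,p:np.block([[np.array(O),np.array(p)[:,None]],[np.zeros((1,3)),1]])
C=np.linalg.inv(T(s["orientation"],s["tcp_pos"]))@K2["pose"]
K1=dict(K2);K1["pose"]=T([[.273,.962,.001],[.962,-.273,0],[.001,.001,-1]],[.4961,.1875,.2506])@C
c2=[(216,86),(326,86),(316,503),(218,505)];c2=[(x/1.76+170,y/1.76+60) for x,y in c2]
c1=[(300,108),(346,109),(337,299),(295,298)]
for a,b in zip(c1,c2):
    A,B=[],[]
    for K,u in((K1,a),(K2,b)):
        o,d=ray(0,u,K);d=d/np.linalg.norm(d);P=np.eye(3)-np.outer(d,d);A.append(P);B.append(P@o)
    print("tri",np.round(np.linalg.lstsq(np.vstack(A),np.hstack(B),rcond=None)[0],4))
p=np.array([onz(0,u,.043,K2) for u in c2]);print(np.round(p,4).tolist())
print("centre",p.mean(0),"yaw",[np.degrees(np.arctan2(*(p[i]-p[j])[:2])) for i,j in((0,3),(1,2))],"w",np.linalg.norm(p[0]-p[1]),"l",np.linalg.norm(p[0]-p[3]))
go([.4946,.1904,.1751],-17.9)
```

```text
tri [ 0.4975  0.2715 -0.0517]
tri [0.5249 0.2553 0.196 ]
tri [0.4887 0.1112 0.0529]
tri [0.4539 0.1219 0.0532]
[[0.5024, 0.2674, 0.043], [0.538, 0.2559, 0.043], [0.4889, 0.1054, 0.043], [0.4515, 0.1165, 0.043]]
centre [0.49519135 0.18630654 0.043     ] yaw [np.float64(18.625797694068837), np.float64(18.05158873332285)] w 0.03740288186366432 l 0.15930702308549233
dp [-0.0011 -0.0052  0.0072] rot [ 0.0017 -0.0012 -0.0004] mm 3 deg 0.2
```

```bash
python3 -c "
from h import *
go([.4952,.1865,.029],-18.3);print(env.state()['tcp_pos'])"
```

```text
dp [-0.0137 -0.0006  0.4941] rot [ 0.0017 -0.0012  0.004 ] mm 148 deg 0.4
[0.49617503 0.19022164 0.17725038]
```

```bash
python3 -m handwheel '[{"rot":[0,0,0.004],"dp":[-0.012,0,0.14],"jaw":0.75},{"rot":[0,0,0.004],"dp":[-0.012,0,0.28],"jaw":0.75},{"rot":[0,0,0.004],"dp":[-0.012,0,0.4],"jaw":0.75},{"rot":[0,0,0.004],"dp":[-0.012,0,0.46],"jaw":0.75},{"rot":[0,0,0.004],"dp":[-0.012,0,0.488],"jaw":0.75}]' 60; python3 -m handwheel '[{"rot":[0,0,0],"dp":[0,0,0],"jaw":0.75},{"rot":[0,0,0],"dp":[0,0,0],"jaw":0.3},{"rot":[0,0,0],"dp":[0,0,0],"jaw":0.3},{"rot":[0,0,0],"dp":[0,0,0],"jaw":0.3},{"rot":[0,0,0],"dp":[0,0,0],"jaw":0.3}]' 60
```

```text
clock: 3.1
tcp_pos: [0.4936, 0.186, 0.0277]
orientation: [[0.315, 0.949, -0.002], [0.949, -0.315, -0.0], [-0.001, -0.001, -1.0]]
wrist_force: [-0.3, 0.3, 0.2]
opening: 0.748
grasp_force: 0.0
clock: 3.6
tcp_pos: [0.496, 0.1866, 0.0311]
orientation: [[0.315, 0.949, 0.004], [0.949, -0.315, 0.001], [0.002, 0.004, -1.0]]
wrist_force: [-0.0, 0.1, 6.0]
opening: 0.454
grasp_force: 63.9
```

```bash
python3 -m handwheel '[{"rot":[0,0,0],"dp":[0,0,-0.1],"jaw":0.3},{"rot":[0,0,0],"dp":[0,0,-0.25],"jaw":0.3},{"rot":[0,0,0],"dp":[0,0,-0.4],"jaw":0.3},{"rot":[0,0,0],"dp":[0,0,-0.55],"jaw":0.3},{"rot":[0,0,0],"dp":[0,0,-0.7],"jaw":0.3}]' 60
python3 - <<'E'
from h import *
go([.43,.06,.25],-11.4)
E
```

```text
clock: 4.1
tcp_pos: [0.4932, 0.1858, 0.2399]
orientation: [[0.315, 0.949, -0.001], [0.949, -0.315, -0.0], [-0.001, -0.001, -1.0]]
wrist_force: [1.0, 0.3, -3.7]
opening: 0.45
grasp_force: 62.8
dp [-0.4644 -0.068  -0.0335] rot [-0.0006  0.0003 -0.0773] mm 141 deg 7.0
```

```bash
python3 -m handwheel '[{"rot":[0,0,-0.02],"dp":[-0.14,-0.02,-0.01],"jaw":0.3},{"rot":[0,0,-0.04],"dp":[-0.28,-0.04,-0.02],"jaw":0.3},{"rot":[0,0,-0.077],"dp":[-0.42,-0.06,-0.03],"jaw":0.3},{"rot":[0,0,-0.077],"dp":[-0.464,-0.068,-0.033],"jaw":0.3},{"rot":[0,0,-0.077],"dp":[-0.464,-0.068,-0.033],"jaw":0.3}]' 60
python3 - <<'E'
from h import *
import cv2
K=env.get_calibration("wrist");im=env.capture("wrist");cv2.imwrite("pics/w3.png",im[:,:,::-1])
np.save("K3.npy",K,allow_pickle=True)
for c in("wrist","top","side"):
  if c!="wrist": env.capture(c)
  for q in("seat","fixture","knob"):
    print(c,q,[(round(d["p"],2),np.round(d["centre"],4).tolist()) for d in env.place_of(c,q)[:1]])
E
```

```text
clock: 4.6
tcp_pos: [0.4301, 0.0592, 0.2483]
orientation: [[0.201, 0.98, 0.0], [0.98, -0.201, 0.0], [0.0, 0.0, -1.0]]
wrist_force: [-0.5, -0.2, -2.5]
opening: 0.454
grasp_force: 62.8
wrist seat [(0.92, [0.5289, -0.1124, 0.0502])]
wrist fixture []
wrist knob []
top seat [(0.96, [0.5234, -0.111, 0.0524])]
top fixture [(0.95, [0.5165, -0.1781, -0.0003])]
top knob [(0.6, [0.4853, -0.3088, 0.1044])]
side seat [(0.67, [0.5306, -0.1163, 0.0482])]
side fixture [(0.67, [0.5156, -0.1741, -0.0017])]
side knob [(0.63, [0.4873, -0.3097, 0.1059])]
```

View pics/w3.png

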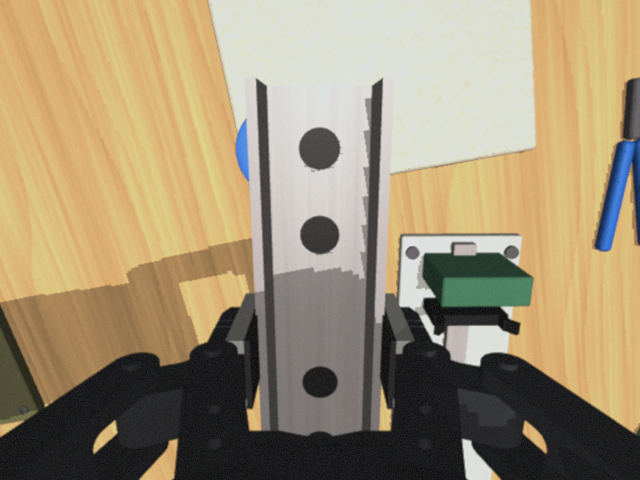

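The wrist picture shows the bracket held square, with its far end at rows 78-80 and its wall tops at columns 250 and 392. The fixture's end corners are at (402,236) and (521,234), the green stop's top front edge at (441,307)-(531,303), and the first rest at (472,318).

Run:
```python
from h import *
import cv2
K=np.load("K3.npy",allow_pickle=True).item();s=env.state();O=np.array(s["orientation"])
for n,u,z in(("base",(402,236),.012),("base",(521,234),.012),("face",(441,306),.078),("face",(531,304),.078),("brL",(250,80),s["tcp_pos"][2]+.014),("brR",(392,78),s["tcp_pos"][2]+.014)):
    p=onz(0,u,z,K);print(n,np.round(p,4),"tool",np.round(O.T@(p-s["tcp_pos"]),4))
im=env.capture("top");cv2.imwrite("pics/t2.png",cv2.resize(im[180:280,280:470],None,fx=4,fy=4,interpolation=cv2.INTER_CUBIC)[:,:,::-1])
```

```text
base [0.4968 0.0138 0.012 ] tool [-0.0328  0.0738  0.2365]
base [ 0.6025 -0.0061  0.012 ] tool [-0.0315  0.1813  0.2365]
face [ 0.5086 -0.0282  0.078 ] tool [-0.0717  0.0936  0.1705]
face [ 0.5774 -0.0407  0.078 ] tool [-0.0703  0.1635  0.1705]
brL [0.4279 0.1399 0.2626] tool [ 0.0772 -0.0187 -0.014 ]
brR [0.4645 0.1329 0.2626] tool [ 0.0775  0.0185 -0.014 ]
```

View pics/t2.png

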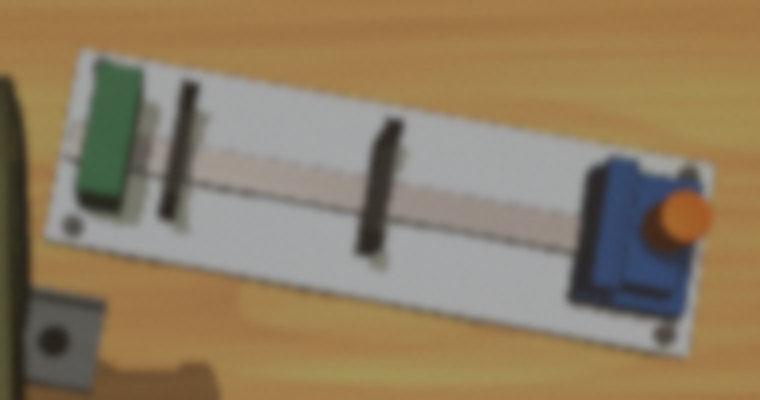

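The top crop shows the base corners at (80,48), (714,162), (688,356) and (46,240). The stop's top spans (97,60)-(122,200), the rests are at (180,150) and (380,187), and the knob's top is at (686,218).

Run:
```python
from h import *
f=lambda u,z:onz("top",(u[0]/4+280-.4,u[1]/4+180-.4),z)
c=np.array([f(u,.012) for u in((80,48),(714,162),(688,356),(46,240))])
print(np.round(c[:,:2],4).tolist())
dy=(c[0]-c[1]+c[3]-c[2])[:2]/2;print("origin",c.mean(0)[:2],"L",np.linalg.norm(dy),"yaw",np.degrees(np.arctan2(*dy)))
dx=(c[0]-c[3])[:2];print("W",np.linalg.norm(dx),np.degrees(np.arctan2(-dx[1],dx[0])))
w=np.array([[.4968,.0138],[.6025,-.0061]]).mean(0);fc=np.array([[.5086,-.0282],[.5774,-.0407]]).mean(0)
for y in(10.3,10.8,11.4):
  a=np.radians(y);v=np.array([np.sin(a),np.cos(a)]);print(y,"seat from top",c.mean(0)[:2]+.06*v,"wrist base end",w-.12*v,"wrist face",fc-.08*v)
print("knob",f((686,218),.127))
print("rest",f((188,150-66),.066),f((166,217),.066),f((395,122),.066),f((370,252),.066))
```

```text
[[0.605, -0.0067], [0.5361, -0.3577], [0.4285, -0.3375], [0.497, 0.0131]]
origin [ 0.51663131 -0.17221349] L 0.35751008015625496 yaw 11.083231322222444
W 0.1097166067868106 10.376072907907702
10.3 seat from top [ 0.52735944 -0.11318039] wrist base end [ 0.52819373 -0.1142162 ] wrist face [ 0.52869582 -0.1131608 ]
10.8 seat from top [ 0.52787419 -0.11327626] wrist base end [ 0.52716424 -0.11402447] wrist face [ 0.52800949 -0.11303298]
11.4 seat from top [ 0.52849075 -0.11339722] wrist base end [ 0.52593112 -0.11378254] wrist face [ 0.52718741 -0.11287169]
knob [ 0.48751272 -0.30812455  0.127     ]
rest [ 0.57180647 -0.06452837  0.066     ] [ 0.50066562 -0.05172896  0.066     ] [ 0.5499814  -0.17367436  0.066     ] [ 0.48077422 -0.15831385  0.066     ]
```

```bash
python3 -c "
from h import *
go([.5263,-.1184,.18],-10.9)"
```

```text
dp [-0.5218  0.4294  0.2283] rot [-0.0001  0.     -0.0056] mm 214 deg 0.5
```

```bash
python3 -m handwheel '[{"rot":[0,0,-0.006],"dp":[-0.12,0.1,0.05],"jaw":0.3},{"rot":[0,0,-0.006],"dp":[-0.24,0.2,0.1],"jaw":0.3},{"rot":[0,0,-0.006],"dp":[-0.36,0.3,0.15],"jaw":0.3},{"rot":[0,0,-0.006],"dp":[-0.46,0.38,0.2],"jaw":0.3},{"rot":[0,0,-0.006],"dp":[-0.522,0.429,0.228],"jaw":0.3}]' 60;  python3 -m handwheel '[{"rot":[0,0,0],"dp":[0,0,0.08],"jaw":0.3},{"rot":[0,0,0],"dp":[0,0,0.16],"jaw":0.3},{"rot":[0,0,0],"dp":[0,0,0.23],"jaw":0.3},{"rot":[0,0,0],"dp":[0,0,0.23],"jaw":0.3},{"rot":[0,0,0],"dp":[0,0,0.23],"jaw":0.3}]' 60
python3 - <<'E'
from h import *
import cv2
go([.5263,-.1184,.065],-10.9)
K=env.get_calibration("wrist");im=env.capture("wrist");cv2.imwrite("pics/w4.png",im[:,:,::-1]);np.save("K4.npy",K,allow_pickle=True)
print(env.state()["tcp_pos"],env.state()["wrist_force"])
for c in("wrist",): print([(d["p"],d["centre"]) for d in env.place_of(c,"seat")[:1]])
E
```

```text
clock: 5.75
tcp_pos: [0.5265, -0.1211, 0.1787]
orientation: [[0.191, 0.982, -0.002], [0.982, -0.191, 0.0], [-0.0, -0.002, -1.0]]
wrist_force: [-0.6, 0.5, -3.5]
opening: 0.459
grasp_force: 62.7
clock: 6.25
tcp_pos: [0.5261, -0.1186, 0.1113]
orientation: [[0.189, 0.982, -0.001], [0.982, -0.189, 0.0], [0.0, -0.001, -1.0]]
wrist_force: [1.2, -0.4, -2.4]
opening: 0.454
grasp_force: 62.7
dp [0.0009 0.0006 0.1542] rot [-0.0004 -0.0001  0.0001] mm 46 deg 0.0
[ 0.52687538 -0.11887236  0.11241365] [-0.2396039  -0.56995001 -3.16991149]
[]
```

View pics/w4.png

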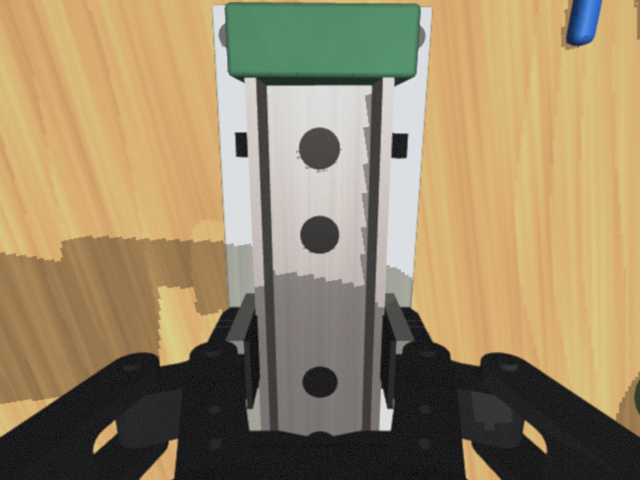

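The picture shows the bracket above the rests, with its wall tops at columns 246-394. The rest ears are at (241,145) and (400,145) and the stop at columns 228-418, so lateral alignment is within about 1 mm. I check the distance to the stop next.

Run:
```python
from h import *
K=np.load("K4.npy",allow_pickle=True).item();s=env.state();O=np.array(s["orientation"])
for n,u,z in(("stopL",(232,81),.078),("stopR",(416,78),.078),("earL",(236,145),.066),("earR",(408,145),.066),("brL",(246,79),s["tcp_pos"][2]+.014),("brR",(394,78),s["tcp_pos"][2]+.014)):
    print(n,np.round(O.T@(onz(0,u,z,K)-s["tcp_pos"]),4))
```

```text
stopL [ 0.0828 -0.0337  0.0349]
stopR [0.0837 0.034  0.0351]
earL [ 0.0592 -0.0358  0.0469]
earR [0.0591 0.0348 0.0471]
brL [ 0.0788 -0.0203 -0.0141]
brR [ 0.079  0.018 -0.014]
```

```bash
python3 -m handwheel '[{"rot":[0,0,0],"dp":[-0.01,0.001,0.03],"jaw":0.3},{"rot":[0,0,0],"dp":[-0.01,0.001,0.07],"jaw":0.3},{"rot":[0,0,0],"dp":[-0.01,0.001,0.11],"jaw":0.3},{"rot":[0,0,0],"dp":[-0.01,0.001,0.14],"jaw":0.3},{"rot":[0,0,0],"dp":[-0.01,0.001,0.14],"jaw":0.3}]' 60;python3 -m handwheel '[{"rot":[0,0,0],"dp":[0,0,0.004],"jaw":0.3},{"rot":[0,0,0],"dp":[0,0,0.008],"jaw":0.3},{"rot":[0,0,0],"dp":[0,0,0.012],"jaw":0.3},{"rot":[0,0,0],"dp":[0,0,0.012],"jaw":0.3},{"rot":[0,0,0],"dp":[0,0,0.012],"jaw":0.3}]' 60
```

```text
clock: 6.85
tcp_pos: [0.5248, -0.1213, 0.0673]
orientation: [[0.189, 0.982, -0.003], [0.982, -0.189, 0.001], [0.0, -0.003, -1.0]]
wrist_force: [0.3, 0.4, -3.6]
opening: 0.457
grasp_force: 62.8
clock: 7.35
tcp_pos: [0.5261, -0.1217, 0.0662]
orientation: [[0.189, 0.982, 0.001], [0.982, -0.189, -0.0], [-0.0, 0.001, -1.0]]
wrist_force: [-1.5, -0.0, 0.4]
opening: 0.452
grasp_force: 63.0
```

```bash
python3 -m handwheel '[{"rot":[0,0,0],"dp":[0,0,0],"jaw":0.5},{"rot":[0,0,0],"dp":[0,0,0],"jaw":0.6},{"rot":[0,0,0],"dp":[0,0,0],"jaw":0.75},{"rot":[0,0,0],"dp":[0,0,0],"jaw":0.75},{"rot":[0,0,0],"dp":[0,0,0],"jaw":0.75}]' 60; python3 -m handwheel '[{"rot":[0,0,0],"dp":[0,0,-0.05],"jaw":0.75},{"rot":[0,0,0],"dp":[0,0,-0.15],"jaw":0.75},{"rot":[0,0,0],"dp":[0,0,-0.28],"jaw":0.75},{"rot":[0,0,0],"dp":[0,0,-0.42],"jaw":0.75},{"rot":[0,0,0],"dp":[0,0,-0.5],"jaw":0.75}]' 60
python3 - <<'E'
from h import *
import cv2
im=env.capture("wrist");cv2.imwrite("pics/w5.png",im[:,:,::-1])
print([(d["p"],d["centre"]) for d in env.place_of("wrist","bracket")[:2]])
env.capture("side"); print([(d["p"],d["centre"]) for d in env.place_of("side","knob")[:2]])
go([.4870,-.3095,.2],-10.9)
E
```

```text
clock: 7.85
tcp_pos: [0.5259, -0.1217, 0.0657]
orientation: [[0.189, 0.982, 0.0], [0.982, -0.189, -0.0], [-0.0, 0.0, -1.0]]
wrist_force: [0.4, 0.0, -0.4]
opening: 0.749
grasp_force: 0.0
clock: 8.35
tcp_pos: [0.5273, -0.1221, 0.2212]
orientation: [[0.189, 0.982, 0.006], [0.982, -0.189, -0.002], [-0.001, 0.007, -1.0]]
wrist_force: [-0.0, 0.3, 1.0]
opening: 0.751
grasp_force: 0.0
[(0.7, [0.5282, -0.1147, 0.0522])]
[(0.58, [0.4872, -0.3104, 0.1065])]
dp [-0.6393 -0.0095  0.0557] rot [0.0011 0.0002 0.0002] mm 193 deg 0.1
```

View pics/w5.png

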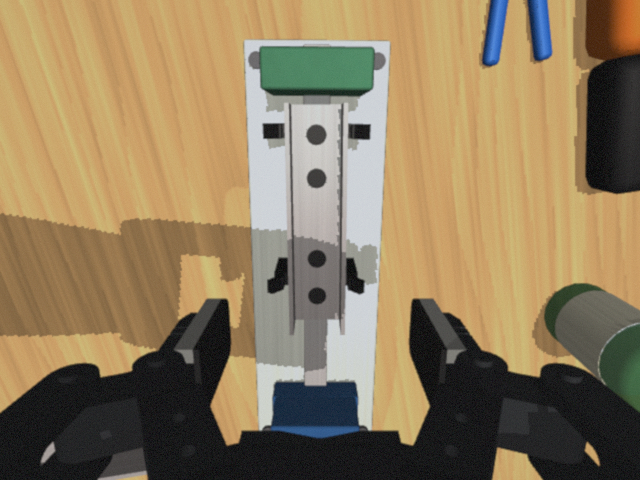

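The picture shows the bracket lying between the ears of both rests at (316,130) and (316,275), open side up. Its far end is at row 103, short of the stop's edge at row 93, and the carriage's jaw is at (315,385). Next is the knob.

```bash
python3 -m handwheel '[{"rot":[0,0,0],"dp":[-0.14,0,0],"jaw":0.75},{"rot":[0,0,0],"dp":[-0.28,0,0],"jaw":0.75},{"rot":[0,0,0],"dp":[-0.42,0,0],"jaw":0.75},{"rot":[0,0,0],"dp":[-0.56,-0.004,0],"jaw":0.75},{"rot":[0,0,0],"dp":[-0.64,-0.007,0],"jaw":0.75}]' 60
python3 - <<'E'
from h import *
import cv2
s=env.state()
env.capture("wrist")
print([(d["p"],d["centre"]) for d in env.place_of("wrist","knob")[:2]])
K=env.get_calibration("wrist")
m=env.masks_of("wrist","knob")
for d in m[:1]:
    x=np.argwhere(d["pixels"]);print(d["p"],x.min(0),x.max(0)); c=x[:,1].min()/2+x[:,1].max()/2
    print(onz(0,(c,x[:,0].mean()),.115,K))
go([.4885,-.3095,.104],-10.9)
E
```

```text
clock: 9.05
tcp_pos: [0.4856, -0.3116, 0.213]
orientation: [[0.191, 0.982, -0.004], [0.982, -0.191, 0.002], [0.001, -0.004, -1.0]]
wrist_force: [0.6, -0.1, 0.5]
opening: 0.751
grasp_force: 0.0
[(0.95, [0.4888, -0.3101, 0.1007])]
0.62 [169 269] [271 379]
[ 0.49118737 -0.29340438  0.115     ]
dp [0.003  0.0086 0.364 ] rot [-0.0024 -0.0014 -0.0015] mm 109 deg 0.3
```

```bash
python3 -m handwheel '[{"rot":[0,0,0],"dp":[0,0.007,0.1],"jaw":0.75},{"rot":[0,0,0],"dp":[0,0.007,0.2],"jaw":0.75},{"rot":[0,0,0],"dp":[0,0.007,0.29],"jaw":0.75},{"rot":[0,0,0],"dp":[0,0.007,0.34],"jaw":0.75},{"rot":[0,0,0],"dp":[0,0.007,0.36],"jaw":0.75}]' 60;python3 -m handwheel '[{"rot":[0,0,0],"dp":[0,0,0],"jaw":0.4},{"rot":[0,0,0],"dp":[0,0,0],"jaw":0.1},{"rot":[0,0,0],"dp":[0,0,0],"jaw":0.1},{"rot":[0,0,0],"dp":[0,0,0],"jaw":0.1},{"rot":[0,0,0],"dp":[0,0,0],"jaw":0.1}]' 60; python3 -c "
from h import *
go([.4885+.085*.189,-.3095+.085*.982,.104],-10.9)"
```

```text
clock: 9.7
tcp_pos: [0.4885, -0.3082, 0.1049]
orientation: [[0.188, 0.982, -0.004], [0.982, -0.188, 0.003], [0.002, -0.004, -1.0]]
wrist_force: [0.3, 0.1, 0.3]
opening: 0.75
grasp_force: 0.0
clock: 10.2
tcp_pos: [0.488, -0.3102, 0.1097]
orientation: [[0.189, 0.982, -0.004], [0.982, -0.189, 0.001], [-0.0, -0.004, -1.0]]
wrist_force: [-9.6, 4.3, 7.7]
opening: 0.296
grasp_force: 59.5
dp [0.2859 0.0013 0.0189] rot [-0.0028  0.0001  0.0004] mm 86 deg 0.3
```

```bash
python3 -m handwheel '[{"rot":[0,0,0],"dp":[0.03,-0.003,0],"jaw":0.1},{"rot":[0,0,0],"dp":[0.08,-0.003,0],"jaw":0.1},{"rot":[0,0,0],"dp":[0.13,-0.003,0],"jaw":0.1},{"rot":[0,0,0],"dp":[0.18,-0.003,0],"jaw":0.1},{"rot":[0,0,0],"dp":[0.22,-0.003,0],"jaw":0.1}]' 60;python3 -m handwheel '[{"rot":[0,0,0],"dp":[0.01,0,0],"jaw":0.1},{"rot":[0,0,0],"dp":[0.02,0,0],"jaw":0.1},{"rot":[0,0,0],"dp":[0.03,0,0],"jaw":0.1},{"rot":[0,0,0],"dp":[0.04,0,0],"jaw":0.1},{"rot":[0,0,0],"dp":[0.05,0,0],"jaw":0.1}]' 60
```

```text
clock: 10.7
tcp_pos: [0.5009, -0.2459, 0.1097]
orientation: [[0.189, 0.982, -0.001], [0.982, -0.189, -0.003], [-0.003, -0.0, -1.0]]
wrist_force: [-4.6, -3.7, 3.0]
opening: 0.295
grasp_force: 59.6
clock: 11.2
tcp_pos: [0.5037, -0.2316, 0.1097]
orientation: [[0.189, 0.982, -0.001], [0.982, -0.189, -0.002], [-0.002, -0.0, -1.0]]
wrist_force: [-5.3, -1.9, 6.1]
opening: 0.298
grasp_force: 59.8
```

```bash
python3 -m handwheel '[{"rot":[0,0,0],"dp":[0.006,0,0],"jaw":0.1},{"rot":[0,0,0],"dp":[0.012,0,0],"jaw":0.1},{"rot":[0,0,0],"dp":[0.018,0,0],"jaw":0.1},{"rot":[0,0,0],"dp":[0.024,0,0],"jaw":0.1},{"rot":[0,0,0],"dp":[0.024,0,0],"jaw":0.1}]' 60
```

```text
clock: 11.7
tcp_pos: [0.5051, -0.2248, 0.1097]
orientation: [[0.188, 0.982, -0.001], [0.982, -0.188, -0.003], [-0.003, -0.0, -1.0]]
wrist_force: [-6.2, -3.2, 5.3]
opening: 0.295
grasp_force: 59.8
```

```bash
python3 -m handwheel '[{"rot":[0,0,0],"dp":[0.003,0,0],"jaw":0.1},{"rot":[0,0,0],"dp":[0.006,0,0],"jaw":0.1},{"rot":[0,0,0],"dp":[0.009,0,0],"jaw":0.1},{"rot":[0,0,0],"dp":[0.009,0,0],"jaw":0.1},{"rot":[0,0,0],"dp":[0.009,0,0],"jaw":0.1}]' 60
```

```text
clock: 12.2
tcp_pos: [0.5053, -0.2236, 0.1097]
orientation: [[0.188, 0.982, -0.001], [0.982, -0.188, -0.006], [-0.006, -0.0, -1.0]]
wrist_force: [-6.5, -8.4, 3.8]
opening: 0.297
grasp_force: 59.6
```

```bash
python3 -m handwheel '[{"rot":[0,0,0],"dp":[0.004,0,0],"jaw":0.1},{"rot":[0,0,0],"dp":[0.008,0,0],"jaw":0.1},{"rot":[0,0,0],"dp":[0.012,0,0],"jaw":0.1},{"rot":[0,0,0],"dp":[0.012,0,0],"jaw":0.1},{"rot":[0,0,0],"dp":[0.012,0,0],"jaw":0.1}]' 60
```

```text
clock: 12.7
tcp_pos: [0.5054, -0.2234, 0.1097]
orientation: [[0.188, 0.982, -0.002], [0.982, -0.188, -0.013], [-0.013, 0.0, -1.0]]
wrist_force: [-9.0, -20.0, 1.5]
opening: 0.296
grasp_force: 59.3
```

```bash
python3 -m handwheel '[{"rot":[0,0,0],"dp":[0,0,0],"jaw":0.4},{"rot":[0,0,0],"dp":[0,0,0],"jaw":0.75},{"rot":[0,0,0],"dp":[0,0,0],"jaw":0.75},{"rot":[0,0,0],"dp":[0,0,0],"jaw":0.75},{"rot":[0,0,0],"dp":[0,0,0],"jaw":0.75}]' 60;python3 -m handwheel '[{"rot":[0,0,0],"dp":[0,0,-0.06],"jaw":0.75},{"rot":[0,0,0],"dp":[0,0,-0.15],"jaw":0.75},{"rot":[0,0,0],"dp":[0,0,-0.25],"jaw":0.75},{"rot":[0,0,0],"dp":[0,0,-0.35],"jaw":0.75},{"rot":[0,0,0],"dp":[0,0,-0.42],"jaw":0.75}]' 60;  python3 - <<'E'
from h import *
import cv2
im=env.capture("wrist");s=cv2.resize(env.capture("side")[220:350,290:460],None,fx=2.35,fy=2.35,interpolation=2)
a=np.hstack([cv2.resize(im[0:480,150:490],(400,565)),np.pad(s,((0,565-s.shape[0]),(0,0),(0,0)))]);print(a.shape);cv2.imwrite("pics/w6.png",a[:,:,::-1])
E
```

```text
clock: 13.2
tcp_pos: [0.5067, -0.2169, 0.1077]
orientation: [[0.188, 0.982, 0.0], [0.982, -0.188, 0.0], [0.0, 0.0, -1.0]]
wrist_force: [0.1, -0.8, -0.5]
opening: 0.747
grasp_force: 0.0
clock: 13.7
tcp_pos: [0.5072, -0.2172, 0.2361]
orientation: [[0.188, 0.982, 0.003], [0.982, -0.188, -0.001], [-0.001, 0.003, -1.0]]
wrist_force: [0.1, 0.1, 0.4]
opening: 0.751
grasp_force: 0.0
(565, 800, 3)
```

View pics/w6.png

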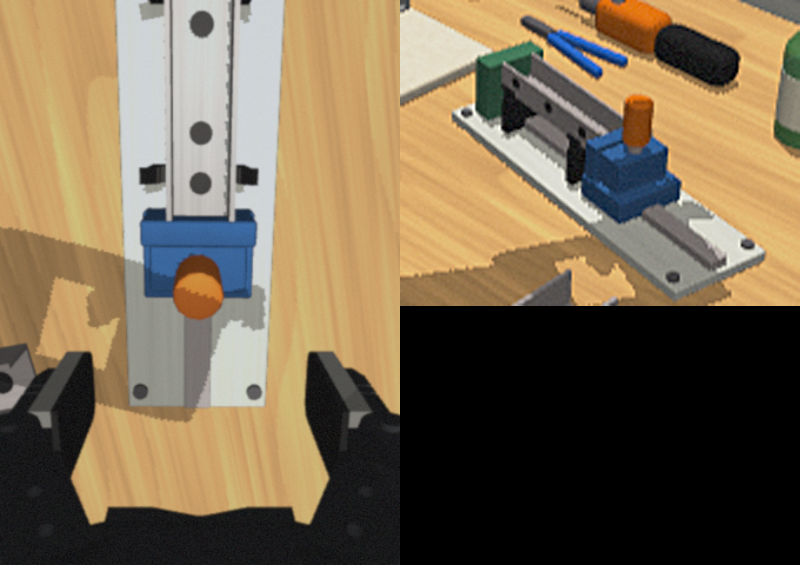

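The left half shows the bracket's end butted against the blue jaw at (200,215). The right half shows its far end against the green stop at (505,75), open side up on the rests. The gripper is clear, so I hand the job in.

```bash
python3 -c "
from station import env
print(env.close_job())"
```

```text
the job is handed in; nothing more can be done
None
```

The bracket lies open side up on both rests, held between the carriage jaw and the green stop with no gap visible in the last pictures; the arm touched nothing else, and I handed the job in at about 14 s without getting a verdict back.

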